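Raise the drive level for a tweeter sweep

TASK

The bench attenuator must be turned up for the next tweeter sweep. Lift the phase plug out of the guard's way and stand it beside the tweeter at the right-hand end of the deck, slide the steel guard hood fully off the two ridged level wheels, and roll each wheel away from you until its one tall ridge stands straight up in line with the index lugs, never running a wheel past that mark, which would overdrive the tweeter. Then slide the guard fully home over the wheels again, with the tweeter, waveguide and measuring microphone left standing where they are.

Things in the scene. Friction and masses are not known exactly. Their poses are not given: they have to be found in the camera images.
- attenuator: Fixed grey bench instrument, 400 mm wide (y), 200 deep (x); flat deck 99 mm up. Origin: centre of its underside; x points away from the user's side, y left, z up (offsets below are in this frame). Low guide rails (4 mm) along y at x = +-64; four posts 22 mm high on the deck at x = +84, y = +20 to +155. Index lugs on the deck at x = 0 beside the wheel slots.
- coarse (a joint): Angle (rad) of the left level wheel. 0: tall ridge straight up, as wanted; negative: rolled back towards the user; it starts one to three steps low; stops at -3.0 and +1.3. Detents every 0.628 rad (36 degrees): the wheel resists up to the half step (2 to 4 N at a ridge), then clicks on by itself to the next place and stays.
- fine (a joint): Angle (rad) of the right level wheel; the same wheel and the same meaning as coarse, with its own start.
- coarse_top (a point): Fixed point 48 mm straight above the left wheel's axis (x 0, y +6, 133 mm up). Axis along y, 85 mm up; the wheel stands out of a deck slot. Grey core radius 36, 24 wide; ten black radial ridges, 6 thick, 36 degrees apart: nine reach radius 48 (18 wide), the tall one 54 (28 wide). At rest one ridge is straight up, others 36, 72.. degrees either side. Pushing a ridge to +x rolls it away from the user.
- fine_top (a point): The same point of the right wheel, of the same shape (x 0, y -56, 133 mm up).
- guard (a joint): Slide (m) of the guard hood to the attenuator's left (+y): 0 fully home over both wheels (at the start), 0.140 fully off at its end stop. It needs about 3 to 4 N and stays where it is left.
- guard_tab (a point): Middle of the top edge of the guard's upright finger tab, 168.5 mm up; moves with the guard. Tab: steel sheet 40 mm wide (x), 3 thick (y), standing 23.5 mm above the hood's top, which is 145 mm up. Hood 120 x 120 mm, ends open, tab at its centre; home it covers y = -85 to +35, fully off +55 to +175.
- tweeter: Loose white dome tweeter, 54 mm flange, 38 mm high, dome up, on the deck right of the wheels (y about -150, x between -50 and +50). Origin: centre of its underside. Leave it.
- phase_plug: Loose grey aluminium bullet-shaped phase plug, 52 mm high, point up: a plain cylinder 30 mm across up to 30 mm, then an ogive. About 90 g. It starts upright on the deck left of the guard, in the guard's path (y +85 to +165), too tall to pass under the hood. Origin: centre of its underside. Its place: upright on the deck beside the tweeter, right of the wheels (y -105 to -190).
- waveguide: Loose black horn-shaped waveguide, 120 mm across and 54 mm high, mouth down on the counter just left or right of the attenuator. Origin: centre of its underside. Leave it.
- microphone: Loose measuring microphone on a thin upright stand, 300 mm high, 100 mm round base, on the counter on the other side of the attenuator: the tallest thing near the work. Origin: centre of its underside. Leave it.
There are look-alikes about, which are no part of the job. Leave any blue, green or pink look-alike of the phase_plug alone.

How it is judged:
By the outcome, as a careful person would: the job done as asked, in the order asked, and still so for the second after the job is handed in, with the robot touching nothing.
It also fails if it takes over 67 s, if anything falls off the work surface, if the arm or the gripper's body presses on something with over 40 N, if the wrist force passes 120 N, or if a joint passes its speed limit or range.

ROBOT

A 6-joint arm with a two-finger parallel gripper is mounted at the origin on the work surface. World frame = base frame: x ahead of the robot, y to its left, z up, the work surface at z = 0. Lengths are in mm, angles in rad, forces in N, time in s.
With the tool pointing down it reaches from about 350 to 975 mm from the base axis. Payload 7.1 kg.
Tool frame: the origin (TCP) lies at the centre of the arm's flange, where the gripper is bolted on; the fingertips stand 182 mm ahead of it and the grasp point (between the pads) lies 163 mm ahead of it; z points along the fingers, y is the line along which they close (so a half turn about z gives the same grasp; the last joint's range is limited). The gripper opens to 88 mm and grips with 3 to 60 N. Pads are 20 mm wide; open, the fingers measure 115 mm over their backs; the gripper's body (75 mm by 178 mm) begins 61 mm behind the grasp point.
Start: joints at [-1.25, 0.423, 1.63, -0, 1.089, -0.019], TCP at [208.329, -589.241, 404.675] pointing down, gripper open.
Joint ranges: [-3, 3], [-0.9, 2.11], [0.09, 2.58], [-1.31, 4.45], [0.11, 2.69], [-2.54, 2.54]. Speed limits (rad/s): [2.39, 2.39, 3.01, 3.14, 3.14, 3.14].

INTERFACE

Orientations are given as a rotation vector (axis times angle).
In Python, from workcell import readout, get_image, ctrl gives the robot as it stands.
- The arm moves only by the tool step_arm, never from a script. Its argument "targets" is a list that holds one entry, the list of rows, each a list of 7 numbers: the shift along the world's x, y, z as a fraction of full scale, then the turn, a rotation vector about the world's x, y, z as a fraction of full scale, then the opening, from 0 (shut) to 1 (fully open). In form: [[[dx, dy, dz, wx, wy, wz, claw], ...]]. A call has exactly 5 rows; each row shifts and turns the commanded pose from where the row before left it; what a row does not reach is not made up. Full scale, the value 1, is 0.05 m for a shift and 4 degrees for a turn. A row lasts 1/8 s, in which the tool goes at most 62.5 mm and 10.7 degrees, less where a joint would pass 70% of its speed; a pose out of reach is approached as far as the arm can. A call with a number of a shift or a turn outside -1 to 1 is refused whole. A call with a gripper value outside its range is refused whole. The fingers move at their own pace and stop on an object; the grip force is fixed at half the most. Time passes only in rows, so rows that do not move let the fingers close, or fill a call up. It gives the time, the measured TCP pose, the force, the opening and the grip force at its end, in the units of the state.
- readout.get_obs(): the state, without advancing time (a new reading comes with each control period).
- get_image(name): name is "scene" or "top"; returns a dict with "pixels" (420x560x3 uint8, red, green, blue), "intrinsics" (3x3 intrinsics, pixels), "k1" (the pictures are not rectified: a ray, as slopes to the right and down, at radius r is drawn at 1 + k1 r^2 times it, then the intrinsics apply), "extrinsics" (4x4, takes a point from world to camera coordinates). Camera axes: x right, y down, z forward; pixel columns grow to the right and rows downward; lengths in mm; the calibration is good to about 2 mm. A picture is of the moment at which its call begins. There is no depth.
- ctrl.close_job(): hands the job in; it is judged then, once.
The state is a dict: "t": time; "qpos": joint angles; "qvel": joint speeds; "joint_torque": joint torques, N m; "ee_pos": TCP position; "orientation": TCP orientation; "ft_force": force on the tool from outside, world axes, zero at the start; "moment": the same for the moment, N m; "width": finger opening in mm; "grasp_force": force on a finger pad.
Only numpy, scipy, OpenCV 4.12 (cv2) and the standard library are available. Lean on these libraries where they do the work, as an engineer would, in place of code of your own. Each camera call takes 0.05 s, during which the arm holds its last target. There are 200 camera calls.

## Working session

There is one attempt and no reset: what is moved stays moved. The work goes in short steps, Python scripts to look and compute and a tool call to move; the robot and the scene stay as the last step left them, time stands still between calls to the robot, and variables do not carry over. Pictures are saved under pics/ and viewed, at most 10 in all, crops included, and the job is handed in when it is done.

Besides the shell and the picture viewer there is one more tool, called after "Request:" as a command line: name --argument value ..., lists and objects as JSON in quotes. step_arm: Moves the arm, as the interface text tells. Shift numbers are shares of 0.05 m and turn numbers shares of 4 degrees, none past 1 either way. Its arguments: {"type":"object","properties":{"targets":{"type":"array"}},"required":["targets"]}

```bash
mkdir -p pics; ls; cat > h.py <<'E'
import numpy as np, cv2, sys
from workcell import readout, get_image, ctrl
def snap(name, fn=None):
    im=get_image(name)
    if fn: cv2.imwrite('pics/'+fn, im['pixels'][:,:,::-1])
    return im
def proj(im,P):
    P=np.atleast_2d(P); E=np.array(im['extrinsics']); K=np.array(im['intrinsics'])
    c=P@E[:3,:3].T+E[:3,3]; s=c[:,:2]/c[:,2:]; r2=(s**2).sum(1,keepdims=True)
    s=s*(1+im['k1']*r2); return s*[K[0,0],K[1,1]]+K[:2,2]
def ray(im,uv,z):
    E=np.array(im['extrinsics']); K=np.array(im['intrinsics'])
    d=(np.array(uv,float)-K[:2,2])/[K[0,0],K[1,1]]; s=d.copy()
    for _ in range(20): s=d/(1+im['k1']*(s@s))
    R=E[:3,:3]; o=-R.T@E[:3,3]; v=R.T@np.array([*s,1]); return o+v*(z-o[2])/v[2]
E
python3 - <<'E'
from h import *
for n in('scene','top'):
    im=snap(n,n+'0.png'); E=np.array(im['extrinsics']); print(n,-E[:3,:3].T@E[:3,3],E[2,:3],im['intrinsics'],im['k1'])
o=readout.get_obs(); print(o)
E
```

```text
pics
scene [925.35705624 700.98513634 766.06883486] [-0.36942921 -0.68139237 -0.63184373] [[488.61904274   0.         272.89983889]
 [  0.         488.61904274 208.67309696]
 [  0.           0.           1.        ]] 0.013105169278819039
top [ 357.49574515   34.46365355 1076.09873066] [ 0.17744324 -0.00104147 -0.98413049] [[476.94853222   0.         273.38907939]
 [  0.         476.94853222 204.71974251]
 [  0.           0.           1.        ]] -0.1096800832171151
{'t': 0.1, 'qpos': array([-1.24997712e+00,  4.23756618e-01,  1.63059626e+00,  5.26824485e-06,
        1.08860876e+00, -1.89775201e-02]), 'qvel': array([-7.41176790e-05, -1.54523953e-03, -1.75267360e-03,  5.54809599e-04,
       -3.38718503e-04,  1.22028498e-03]), 'joint_torque': array([ 1.10083060e-03, -5.45608985e+01, -2.74325734e+01,  6.45272154e-02,
        1.87844055e-02, -3.03282638e-05]), 'ee_pos': array([ 208.26918076, -589.01423655,  403.99094086]), 'orientation': array([-3.09502588e+00, -5.30954582e-01,  3.15925663e-04]), 'ft_force': array([ 0.42198595, -0.11195985,  0.00274241]), 'moment': array([ 0.00424644,  0.00514918, -0.04465267]), 'grasp_force': 0.0, 'width': 88.11219043835764}
```

View pics/scene0.png

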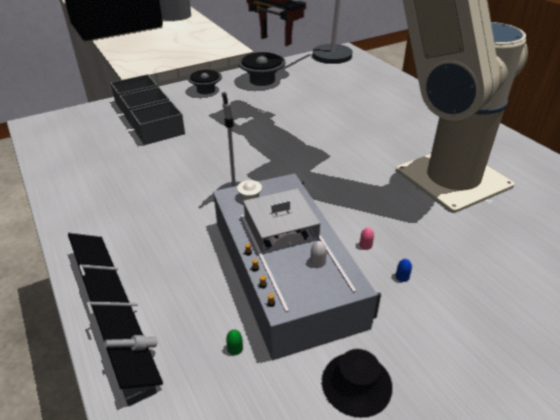

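View pics/top0.png

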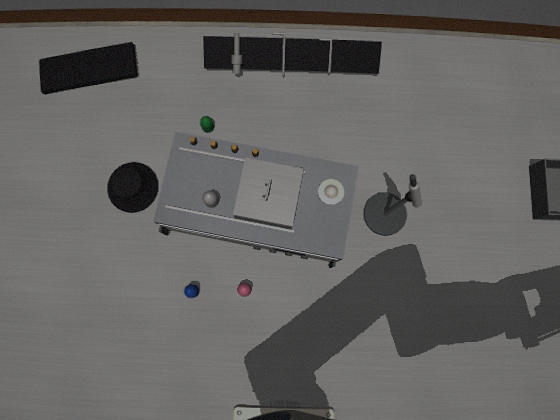

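The top picture shows the plug candidates: grey (211,198) on the deck left of the hood, pink (245,288), blue (191,291) and green (206,123). I choose the grey one and check it in a close crop.

```bash
python3 - <<'E'
import cv2
a=cv2.imread('pics/top0.png')[115:275,140:380]; cv2.imwrite('pics/c1.png',cv2.resize(cv2.convertScaleAbs(a,alpha=1.5),None,fx=3.33,fy=3.33,interpolation=cv2.INTER_CUBIC)[:, :800])
E
```

```text
(no output)
```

View pics/c1.png

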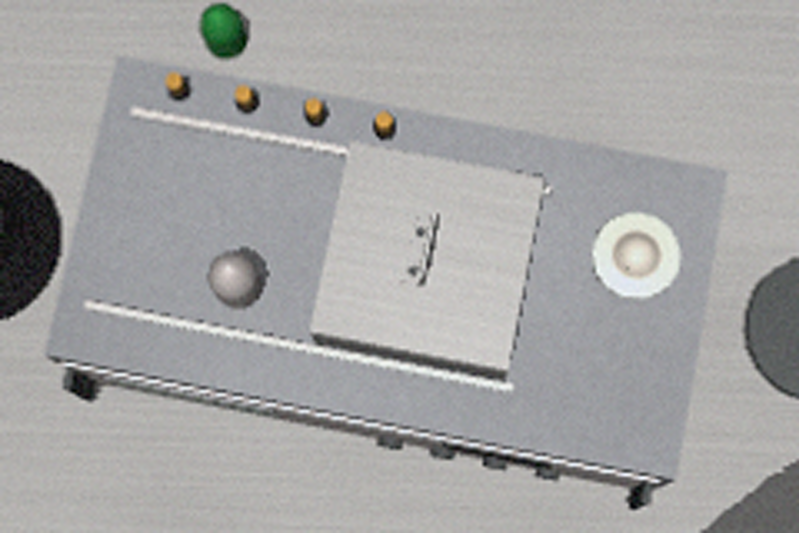

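The crop shows the plain grey bullet on the deck at crop (237,277), with the hood, tab, four orange posts and white tweeter (637,255). The choice is right. Next I fit the poses.

```bash
cat >> h.py <<'E'
from scipy.optimize import least_squares
def R2(a): return np.array([[np.cos(a),-np.sin(a)],[np.sin(a),np.cos(a)]])
def toW(p,P):
    P=np.atleast_2d(np.array(P,float)); return np.c_[P[:,:2]@R2(p[2]).T+p[:2],P[:,2]]
E
cat > fit.py <<'E'
from h import *
im=get_image('top'); 
c=lambda u,v:(140+(u+.5)/3.33-.5,115+(v+.5)/3.33-.5)
M=[(100,200,99),(100,-200,99),(-100,200,99),(-100,-200,99),(84,155,121),(84,110,121),(84,65,121),(84,20,121),(60,35,145),(60,-85,145),(-60,35,145),(-60,-85,145)]
U=np.array([c(118,57),c(725,172),c(50,357),c(672,478),c(176,79),c(245,92),c(315,105),c(385,118),c(348,147),c(543,178),c(313,333),c(507,368)])
s=least_squares(lambda p:(proj(im,toW(p,M))-U).ravel(),[480,0,-.2],loss='soft_l1')
print(s.x,np.round(proj(im,toW(s.x,M))-U,1).tolist())
p=s.x
print('tab',toW(p,[(0,-25,168.5)]),proj(im,toW(p,[(0,-25,168.5)])),c(428,250))
def obj(prof,uv):
    # silhouette-centroid fit: profile [(r,z)], uv bbox centre
    t=np.linspace(0,6.28,60)
    def f(q):
        P=np.concatenate([np.c_[q[0]+r*np.cos(t),q[1]+r*np.sin(t),0*t+99+z] for r,z in prof]); w=proj(im,P)
        return (w.max(0)+w.min(0))/2-uv
    q=least_squares(f,ray(im,uv,120)[:2]).x; return q,R2(p[2]).T@(q-p[:2])
print('plug',obj([(15,0),(15,30),(12,40),(1,52)],np.array(c(238,277))))
print('tweeter',obj([(27,4)],np.array(c(637,255))))
print('mic',ray(im,(386,214),10),'wg',ray(im,(133,187),5))
np.save('p.npy',p)
E
python3 fit.py
```

```text
[ 5.57099255e+02  6.88831154e+01 -1.66869259e-01] [[-0.1, -0.6], [1.0, -0.5], [-1.6, -0.4], [1.4, 0.4], [-0.6, 0.4], [-0.4, 0.3], [-0.4, 0.3], [-0.3, 0.4], [0.8, -1.9], [0.6, -0.1], [-0.9, -0.2], [0.5, 0.8]]
tab [[552.94685692  44.23037536 168.5       ]] [[268.29565162 188.49299248]] (268.1786786786787, 189.72522522522524)
plug (array([541.73954067, 161.62659988]), array([-30.55067541,  88.9040548 ]))
tweeter (array([564.9136055 , -86.04119322]), array([  33.43810097, -151.47441661]))
mic [ 535.04872328 -223.94983936   10.        ] wg [583.66522673 359.47537731   5.        ]
```

Request:
step_arm --targets '[[[0.33, 0.75, 0, 0, 0, -0.36, 0.68], [0.33, 0.75, 0, 0, 0, -0.36, 0.68], [0.33, 0.75, 0, 0, 0, -0.36, 0.68], [0.33, 0.75, 0, 0, 0, -0.36, 0.68], [0.33, 0.75, 0, 0, 0, -0.36, 0.68]]]'

```text
t: 0.78
ee_pos: [291.1, -400.5, 404.5]
orientation: [-3.124, -0.334, 0.0]
ft_force: [0.1, 0.1, -0.4]
width: 59.6
grasp_force: 0.0
```

Request:
step_arm --targets '[[[0.33, 0.75, 0, 0, 0, -0.36, 0.68], [0.33, 0.75, 0, 0, 0, -0.36, 0.68], [0.33, 0.75, 0, 0, 0, -0.36, 0.68], [0.33, 0.75, 0, 0, 0, -0.36, 0.68], [0.33, 0.75, 0, 0, 0, -0.36, 0.68]]]'

```text
t: 1.4
ee_pos: [373.6, -213.0, 404.7]
orientation: [3.139, 0.137, 0.0]
ft_force: [-0.4, 0.2, -0.3]
width: 59.4
grasp_force: 0.0
```

Request:
step_arm --targets '[[[0.33, 0.75, 0, 0, 0, -0.36, 0.68], [0.33, 0.75, 0, 0, 0, -0.36, 0.68], [0.33, 0.75, 0, 0, 0, -0.36, 0.68], [0.33, 0.75, 0, 0, 0, -0.36, 0.68], [0.33, 0.75, 0, 0, 0, -0.36, 0.68]]]'

```text
t: 2.02
ee_pos: [456.1, -25.4, 404.7]
orientation: [3.141, -0.06, 0.0]
ft_force: [0.6, 0.1, -0.8]
width: 60.0
grasp_force: 0.0
```

Request:
step_arm --targets '[[[0.33, 0.75, 0, 0, 0, -0.36, 0.68], [0.33, 0.75, 0, 0, 0, -0.36, 0.68], [0.33, 0.75, 0, 0, 0, -0.36, 0.68], [0.33, 0.75, 0, 0, 0, -0.36, 0.68], [0.33, 0.75, 0, 0, 0, -0.36, 0.68]]]'

```text
t: 2.65
ee_pos: [538.6, 162.1, 404.5]
orientation: [3.131, -0.257, -0.001]
ft_force: [0.2, -0.2, -0.5]
width: 60.2
grasp_force: 0.0
```

```bash
cat >> h.py <<'E'
from scipy.spatial.transform import Rotation as Ro
def st(*targets):
    "print state in attenuator frame; deltas (in step units) to attenuator-frame tip targets"
    o=readout.get_obs(); p=np.load('p.npy'); R=Ro.from_rotvec(o['orientation']).as_matrix()
    tip=o['ee_pos']+182*R[:,2]; a=np.r_[R2(p[2]).T@(tip[:2]-p[:2]),tip[2]]
    y=R[:,1]*np.sign(R[1,1]); yaw=np.degrees(np.arctan2(y[1],y[0])-np.pi/2-p[2])
    F=np.r_[R2(p[2]).T@o['ft_force'][:2],o['ft_force'][2]]
    print('t %.2f tip(att) %s zax %s yawerr %.2f F(att) %s w %.1f g %.1f'%(o['t'],a.round(1),R[:,2].round(3),yaw,F.round(1),o['width'],o['grasp_force']))
    for T in targets:
        d=np.array(T)-a; w=np.r_[R2(p[2])@d[:2],d[2]]; print(T,'step units',(w/50).round(3)); a=np.array(T)
E
python3 -c "
from h import *
st((-30.5,89,222),(-30.5,89,104))
im=snap('scene','s1.png')"
```

```text
t 2.65 tip(att) [-33.7  88.8 222.5] zax [-0. -0. -1.] yawerr 0.19 F(att) [ 0.3 -0.2 -0.5] w 60.2 g 0.0
(-30.5, 89, 222) step units [ 0.065 -0.007 -0.009]
(-30.5, 89, 104) step units [ 0.    0.   -2.36]
```

View pics/s1.png

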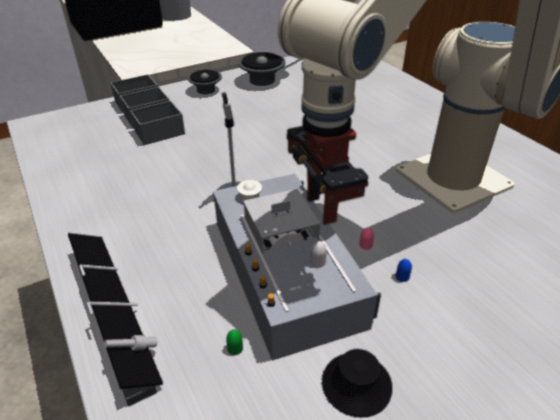

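The scene shows the open gripper hanging above and slightly toward the camera-back of the plug (319,253), clear of the hood. A quick numeric check of the plug's position from this camera, then I descend.

```bash
python3 - <<'E'
from h import *
p=np.load('p.npy'); im=snap('scene')
print('plug top/base proj',proj(im,toW(p,[(-30.5,89,151),(-30.5,89,99)])).round(1).tolist(),'post tops',proj(im,toW(p,[(84,y,121) for y in(20,65,110,155)])).round(1).tolist())
a=im['pixels'][225:280,300:340].astype(int); b=a.sum(2)
hsv=cv2.cvtColor(im['pixels'][225:280,300:340],cv2.COLOR_RGB2HSV)
m=((hsv[...,1]<60)&(b>330)).astype(np.uint8)
E
python3 -c "
import cv2
a=cv2.imread('pics/s1.png')[165:345,205:385]; cv2.imwrite('pics/c2.png',cv2.resize(a,None,fx=3.3,fy=3.3,interpolation=cv2.INTER_CUBIC))"
```

```text
plug top/base proj [[317.1, 241.5], [315.9, 261.5]] post tops [[247.2, 244.1], [254.4, 259.7], [262.1, 276.6], [270.4, 294.8]]
```

View pics/c2.png

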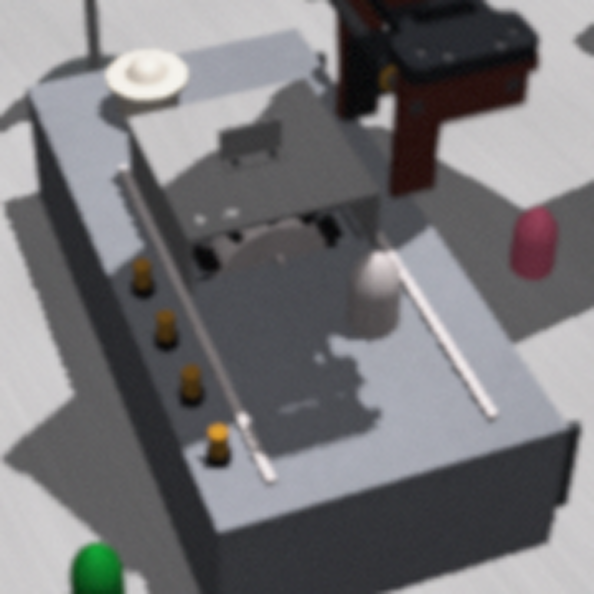

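The crop shows the plug's tip at full-image (320,241) and its base at (318,263), about 3 mm nearer the user than my estimate. The gripper is already there, so I go straight down.

Request:
step_arm --targets '[[[0.01, 0.01, -0.5, 0, 0, 0, 0.68], [0, 0, -0.5, 0, 0, 0, 0.68], [0, 0, -0.5, 0, 0, 0, 0.68], [0, 0, -0.5, 0, 0, 0, 0.68], [0, 0, -0.36, 0, 0, 0, 0.68]]]'

```text
t: 3.38
ee_pos: [538.3, 160.6, 285.5]
orientation: [3.131, -0.256, -0.002]
ft_force: [-0.6, 0.8, 0.6]
width: 59.7
grasp_force: 0.0
```

Request:
step_arm --targets '[[[0, 0, 0, 0, 0, 0, 0.1], [0, 0, 0, 0, 0, 0, 0.1], [0, 0, 0, 0, 0, 0, 0.1], [0, 0, 0, 0, 0, 0, 0.1], [0, 0, 0, 0, 0, 0, 0.1]]]'

```text
t: 4.0
ee_pos: [539.2, 161.4, 287.6]
orientation: [-3.131, 0.255, -0.003]
ft_force: [-1.1, -0.4, 6.5]
width: 28.9
grasp_force: 30.0
```

```bash
python3 -c "
from h import *
st((-33.5,89,225),(-36,-150,225),(-36,-150,105.5))"
```

```text
t 4.00 tip(att) [-32.7  88.4 105.6] zax [ 0.002  0.    -1.   ] yawerr 0.24 F(att) [-1.  -0.6  6.5] w 28.9 g 30.0
(-33.5, 89, 225) step units [-0.013  0.015  2.388]
(-36, -150, 225) step units [-0.843 -4.705  0.   ]
(-36, -150, 105.5) step units [ 0.    0.   -2.39]
```

Request:
step_arm --targets '[[[0, 0, 0.3, 0, 0, 0, 0.1], [0, 0, 0.5, 0, 0, 0, 0.1], [0, 0, 0.5, 0, 0, 0, 0.1], [0, 0, 0.6, 0, 0, 0, 0.1], [0, 0, 0.5, 0, 0, 0, 0.1]]]'

```text
t: 4.62
ee_pos: [538.6, 161.3, 408.6]
orientation: [-3.131, 0.255, -0.001]
ft_force: [-0.3, 0.9, -1.6]
width: 29.0
grasp_force: 30.0
```

```bash
python3 -c "
from h import *
st((-36,-150,225),(-36,-150,105.5))
p=np.load('p.npy'); im=snap('top','t2.png')
for uv,z in (((415,178),300),((411,205),280),((386,214),5)):
  w=ray(im,uv,z); print(w.round(),(R2(p[2]).T@(w[:2]-p[:2])).round())"
```

```text
t 4.62 tip(att) [-33.4  88.1 226.6] zax [ 0.001  0.    -1.   ] yawerr 0.23 F(att) [-0.4  0.8 -1.6] w 29.0 g 30.0
(-36, -150, 225) step units [-0.842 -4.687 -0.032]
(-36, -150, 105.5) step units [ 0.    0.   -2.39]
[ 550. -205.  300.] [  38. -271.]
[ 507. -202.  280.] [  -5. -276.]
[ 536. -225.    5.] [  28. -293.]
```

View pics/t2.png

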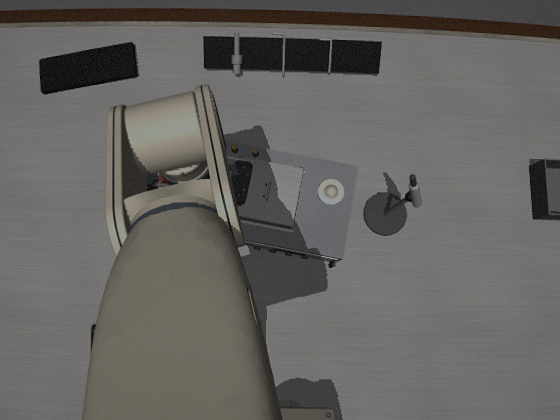

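The top view shows the gripper holding the plug left of the hood. The microphone (base 386,214, head 415,185) leans slightly toward the deck, so I'll place the plug at y = -135 to keep the gripper body clear of it.

Request:
step_arm --targets '[[[-0.08, -0.44, 0, 0, 0, 0, 0.1], [-0.08, -0.44, 0, 0, 0, 0, 0.1], [-0.08, -0.44, 0, 0, 0, 0, 0.1], [-0.08, -0.44, 0, 0, 0, 0, 0.1], [-0.08, -0.44, 0, 0, 0, 0, 0.1]]]'

```text
t: 5.3
ee_pos: [517.7, 49.5, 405.4]
orientation: [3.13, -0.256, -0.004]
ft_force: [-0.0, 0.8, 0.1]
width: 29.2
grasp_force: 30.0
```

Request:
step_arm --targets '[[[-0.08, -0.44, 0, 0, 0, 0, 0.1], [-0.08, -0.44, 0, 0, 0, 0, 0.1], [-0.08, -0.44, 0, 0, 0, 0, 0.1], [-0.08, -0.44, 0, 0, 0, 0, 0.1], [-0.07, -0.43, 0, 0, 0, 0, 0.1]]]'

```text
t: 5.92
ee_pos: [498.0, -59.7, 405.4]
orientation: [3.131, -0.256, -0.004]
ft_force: [-0.5, 0.2, -0.5]
width: 28.8
grasp_force: 30.0
```

Request:
step_arm --targets '[[[0, 0, -0.6, 0, 0, 0, 0.1], [0, 0, -0.6, 0, 0, 0, 0.1], [0, 0, -0.6, 0, 0, 0, 0.1], [0, 0, -0.4, 0, 0, 0, 0.1], [0, 0, -0.1, 0, 0, 0, 0.1]]]'

```text
t: 6.55
ee_pos: [497.8, -58.8, 289.7]
orientation: [-3.131, 0.256, 0.007]
ft_force: [-0.4, -1.0, -1.3]
width: 28.6
grasp_force: 30.0
```

```bash
python3 -c "
from h import *
st((-36,-135,105.5))"
```

```text
t 6.55 tip(att) [ -38.1 -135.8  107.7] zax [-0.005  0.001 -1.   ] yawerr 0.20 F(att) [-0.2 -1.  -1.3] w 28.6 g 30.0
(-36, -135, 105.5) step units [ 0.044  0.009 -0.044]
```

Request:
step_arm --targets '[[[0, 0, -0.03, 0, 0, 0, 0.1], [0, 0, -0.02, 0, 0, 0, 0.1], [0, 0, 0, 0, 0, 0, 0.1], [0, 0, 0, 0, 0, 0, 0.1], [0, 0, 0, 0, 0, 0, 0.1]]]'

```text
t: 7.18
ee_pos: [499.4, -58.2, 289.4]
orientation: [3.131, -0.255, 0.001]
ft_force: [0.5, 0.2, -1.1]
width: 28.9
grasp_force: 30.0
```

Request:
step_arm --targets '[[[0, 0, -0.02, 0, 0, 0, 0.1], [0, 0, -0.02, 0, 0, 0, 0.1], [0, 0, -0.02, 0, 0, 0, 0.1], [0, 0, 0, 0, 0, 0, 0.1], [0, 0, 0, 0, 0, 0, 0.1]]]'

```text
t: 7.8
ee_pos: [499.4, -58.2, 287.5]
orientation: [3.131, -0.256, 0.001]
ft_force: [-5.9, 0.6, 17.6]
width: 29.0
grasp_force: 30.0
```

Request:
step_arm --targets '[[[0, 0, 0.03, 0, 0, 0, 0.1], [0, 0, 0, 0, 0, 0, 0.1], [0, 0, 0, 0, 0, 0, 0.5], [0, 0, 0, 0, 0, 0, 0.5], [0, 0, 0, 0, 0, 0, 0.5]]]'

```text
t: 8.43
ee_pos: [499.3, -58.2, 287.5]
orientation: [-3.131, 0.256, 0.0]
ft_force: [0.7, -0.1, 0.3]
width: 43.9
grasp_force: 0.0
```

Request:
step_arm --targets '[[[0, 0, 0.2, 0, 0, 0, 0.5], [0, 0, 0.4, 0, 0, 0, 0.5], [0, 0, 0.6, 0, 0, 0, 0.5], [0, 0, 0.6, 0, 0, 0, 0.5], [0, 0, 0.4, 0, 0, 0, 0.5]]]'

```text
t: 9.05
ee_pos: [499.4, -58.3, 399.8]
orientation: [3.131, -0.256, 0.003]
ft_force: [-0.7, -0.1, -0.6]
width: 43.4
grasp_force: 0.0
```

```bash
python3 -c "
from h import *
st((0,-25,218),(0,-25,150),(0,115,150))
im=snap('scene','s2.png')
import cv2
a=cv2.imread('pics/s2.png')[130:330,190:390]; cv2.imwrite('pics/c3.png',cv2.resize(a,None,fx=3,fy=3,interpolation=cv2.INTER_CUBIC))
p=np.load('p.npy'); print(proj(im,toW(p,[(0,-25,168.5),(20,-25,168.5),(-20,-25,168.5)])))
"
```

```text
t 9.05 tip(att) [ -35.4 -135.   217.8] zax [ 0.002 -0.    -1.   ] yawerr 0.23 F(att) [-0.7 -0.2 -0.6] w 43.4 g 0.0
(0, -25, 218) step units [1.063 2.051 0.003]
(0, -25, 150) step units [ 0.    0.   -1.36]
(0, 115, 150) step units [0.465 2.761 0.   ]
[[280.07266282 201.55855552]
 [270.49216591 203.77110734]
 [289.55395967 199.36885626]]
```

View pics/c3.png

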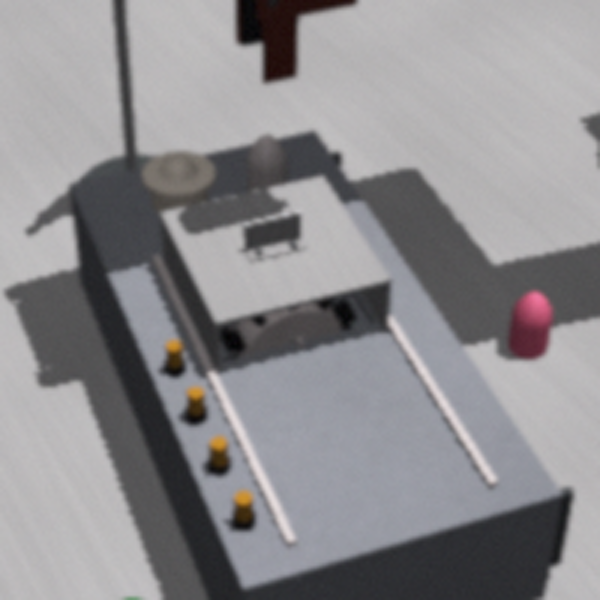

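The crop shows the plug standing upright at crop (266,160) beside the undisturbed tweeter (180,172). The tab is at (273,221). Next I grip the tab.

Request:
step_arm --targets '[[[0.21, 0.41, 0, 0, 0, 0, 0.5], [0.21, 0.41, 0, 0, 0, 0, 0.5], [0.21, 0.41, 0, 0, 0, 0, 0.5], [0.21, 0.41, 0, 0, 0, 0, 0.5], [0.21, 0.41, 0, 0, 0, 0, 0.5]]]'

```text
t: 9.72
ee_pos: [552.1, 45.0, 397.6]
orientation: [3.131, -0.256, -0.0]
ft_force: [-0.6, 1.3, 0.2]
width: 43.7
grasp_force: 0.0
```

Request:
step_arm --targets '[[[0, 0, -0.4, 0, 0, 0, 0.5], [0, 0, -0.4, 0, 0, 0, 0.5], [0, 0, -0.3, 0, 0, 0, 0.5], [0, 0, -0.16, 0, 0, 0, 0.5], [0, 0, 0, 0, 0, 0, 0.5]]]'

```text
t: 10.35
ee_pos: [551.8, 44.2, 334.3]
orientation: [3.131, -0.256, -0.001]
ft_force: [0.5, -0.5, -0.7]
width: 43.9
grasp_force: 0.0
```

Request:
step_arm --targets '[[[0, 0, 0, 0, 0, 0, 0], [0, 0, 0, 0, 0, 0, 0], [0, 0, 0, 0, 0, 0, 0], [0, 0, 0, 0, 0, 0, 0], [0, 0, 0, 0, 0, 0, 0]]]'

```text
t: 10.98
ee_pos: [552.0, 45.0, 334.9]
orientation: [-3.129, 0.257, -0.001]
ft_force: [-0.7, 6.0, -0.6]
width: 2.9
grasp_force: 30.0
```

```bash
python3 -c "
from h import *
st((0,115,155))"
```

```text
t 10.97 tip(att) [ -1.  -24.  152.9] zax [ 0.001  0.002 -1.   ] yawerr 0.18 F(att) [-1.7  5.8 -0.6] w 2.9 g 30.0
(0, 115, 155) step units [0.482 2.738 0.043]
```

Request:
step_arm --targets '[[[0.046, 0.27, 0, 0, 0, 0, 0], [0.046, 0.27, 0, 0, 0, 0, 0], [0.046, 0.27, 0, 0, 0, 0, 0], [0.046, 0.27, 0, 0, 0, 0, 0], [0.046, 0.27, 0, 0, 0, 0, 0]]]'

```text
t: 11.6
ee_pos: [563.5, 112.9, 334.8]
orientation: [3.131, -0.255, 0.0]
ft_force: [-0.7, -4.3, 5.1]
width: 2.6
grasp_force: 30.0
```

Request:
step_arm --targets '[[[0.046, 0.27, 0, 0, 0, 0, 0], [0.046, 0.27, 0, 0, 0, 0, 0], [0.046, 0.27, 0, 0, 0, 0, 0], [0.046, 0.27, 0, 0, 0, 0, 0], [0.046, 0.27, 0, 0, 0, 0, 0]]]'

```text
t: 12.22
ee_pos: [574.9, 180.4, 334.9]
orientation: [-3.131, 0.255, -0.0]
ft_force: [-1.7, -4.2, 4.7]
width: 2.7
grasp_force: 30.0
```

Request:
step_arm --targets '[[[0.004, 0.025, 0, 0, 0, 0, 0], [0.004, 0.025, 0, 0, 0, 0, 0], [0, 0, 0, 0, 0, 0, 0], [0, 0, 0, 0, 0, 0, 0], [0, 0, 0, 0, 0, 0, 0]]]'

```text
t: 12.85
ee_pos: [575.2, 182.4, 334.8]
orientation: [-3.13, 0.256, -0.0]
ft_force: [-2.9, 1.2, 5.8]
width: 2.5
grasp_force: 30.0
```

```bash
python3 -c "
from h import *
st((0,115,155))"
```

```text
t 12.85 tip(att) [ -1.  115.1 152.8] zax [ 0.     0.001 -1.   ] yawerr 0.23 F(att) [-3.   0.7  5.8] w 2.5 g 30.0
(0, 115, 155) step units [ 0.02  -0.006  0.043]
```

Request:
step_arm --targets '[[[0.005, 0.03, 0, 0, 0, 0, 0], [0.004, 0.025, 0, 0, 0, 0, 0], [0, 0, 0, 0, 0, 0, 0], [0, 0, 0, 0, 0, 0, 0], [0, 0, 0, 0, 0, 0, 0]]]'

```text
t: 13.48
ee_pos: [575.5, 183.8, 334.8]
orientation: [3.129, -0.255, -0.001]
ft_force: [-3.2, -6.3, 7.4]
width: 2.6
grasp_force: 30.0
```

```bash
python3 -c "
from h import *
st((0,115,155))"
```

```text
t 13.47 tip(att) [ -1.  116.1 152.8] zax [-0.001 -0.002 -1.   ] yawerr 0.24 F(att) [-2.1 -6.8  7.4] w 2.6 g 30.0
(0, 115, 155) step units [ 0.016 -0.024  0.043]
```

Request:
step_arm --targets '[[[0.005, 0.03, 0, 0, 0, 0, 0], [0, 0, 0, 0, 0, 0, 0], [0, 0, 0, 0, 0, 0, 0], [0, 0, 0, 0, 0, 0, 0], [0, 0, 0, 0, 0, 0, 0]]]'

```text
t: 14.1
ee_pos: [575.7, 184.3, 334.8]
orientation: [3.127, -0.255, -0.002]
ft_force: [-3.5, -12.8, 10.9]
width: 2.6
grasp_force: 30.0
```

Request:
step_arm --targets '[[[-0.01, -0.06, 0, 0, 0, 0, 0], [0, 0, 0, 0, 0, 0, 0.3], [0, 0, 0, 0, 0, 0, 0.3], [0, 0, 0, 0, 0, 0, 0.3], [0, 0, 0.3, 0, 0, 0, 0.3]]]'

```text
t: 14.72
ee_pos: [575.0, 183.0, 349.0]
orientation: [3.13, -0.255, -0.004]
ft_force: [-0.8, 0.4, 0.0]
width: 26.6
grasp_force: 0.0
```

Request:
step_arm --targets '[[[0, 0, 0.4, 0, 0, 0, 0.3], [0, 0, 0.4, 0, 0, 0, 0.3], [0, 0, 0.4, 0, 0, 0, 0], [-0.15, -0.41, 0, 0, 0, 0, 0], [-0.15, -0.41, 0, 0, 0, 0, 0]]]'

```text
t: 15.35
ee_pos: [559.4, 140.5, 409.3]
orientation: [3.131, -0.255, -0.001]
ft_force: [-0.5, -0.4, -0.0]
width: 1.3
grasp_force: 0.0
```

Request:
step_arm --targets '[[[-0.15, -0.41, 0, 0, 0, 0, 0], [-0.15, -0.41, 0, 0, 0, 0, 0], [-0.15, -0.41, 0, 0, 0, 0, 0], [-0.15, -0.41, 0, 0, 0, 0, 0], [-0.15, -0.41, 0, 0, 0, 0, 0]]]'

```text
t: 15.98
ee_pos: [522.4, 38.1, 409.6]
orientation: [3.131, -0.256, -0.0]
ft_force: [-0.1, -0.6, 0.6]
width: 0.5
grasp_force: 0.0
```

Request:
step_arm --targets '[[[-0.15, -0.41, 0, 0, 0, 0, 0], [-0.15, -0.41, 0, 0, 0, 0, 0], [-0.15, -0.41, 0, 0, 0, 0, 0], [0, 0, 0, 0, 0, 0, 0], [0, 0, 0, 0, 0, 0, 0]]]'

```text
t: 16.6
ee_pos: [500.5, -22.1, 409.8]
orientation: [-3.131, 0.256, -0.001]
ft_force: [-0.3, 0.4, -0.5]
width: 0.2
grasp_force: 0.0
```

```bash
python3 -c "
from h import *
st((-17,7,220),(-17,7,140))
im=snap('scene','s3.png')
a=cv2.imread('pics/s3.png')[170:290,210:340]; cv2.imwrite('pics/c4.png',cv2.resize(a,None,fx=5,fy=5,interpolation=cv2.INTER_CUBIC))
p=np.load('p.npy')
def lab(y):
  A=np.radians(np.arange(-108,80,36)); return (5*(proj(im,toW(p,[(48*np.sin(t),y,85+48*np.cos(t)) for t in A]))-[210,170])).round().tolist()
print(lab(7),lab(-55))
"
```

```text
t 16.60 tip(att) [-40.7 -99.  227.8] zax [ 0.  0. -1.] yawerr 0.20 F(att) [-0.4  0.3 -0.5] w 0.2 g 0.0
(-17, 7, 220) step units [ 0.819  2.013 -0.155]
(-17, 7, 140) step units [ 0.   0.  -1.6]
[[481.0, 365.0], [483.0, 312.0], [445.0, 277.0], [379.0, 276.0], [311.0, 310.0], [271.0, 365.0]] [[426.0, 273.0], [427.0, 220.0], [389.0, 185.0], [326.0, 183.0], [261.0, 215.0], [223.0, 269.0]]
```

View pics/c4.png

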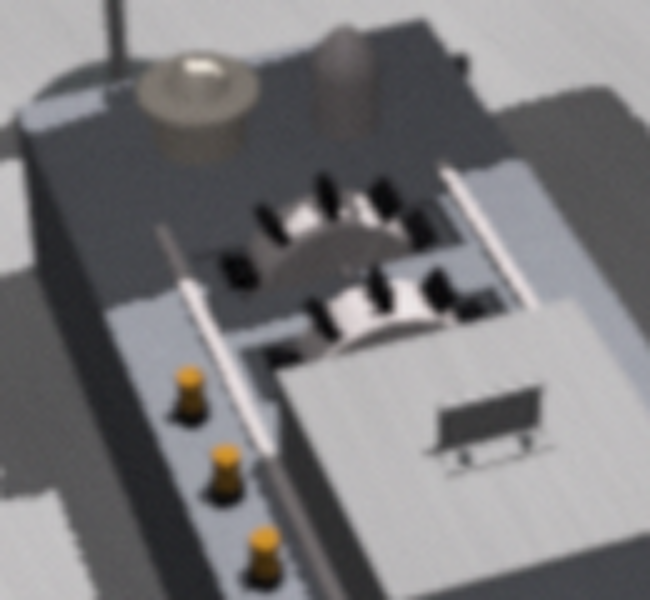

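The crop shows both wheels uncovered, each with one ridge up: fine at (328,195), coarse at (378,290). The guard is off, and the tweeter and plug are in place. I'll find the tall ridge numerically.

```bash
cat > tall.py <<'E'
from h import *
def tall(name):
    im=get_image(name); p=np.load('p.npy'); g=cv2.resize(im['pixels'],None,fx=4,fy=4,interpolation=cv2.INTER_CUBIC).max(2)
    for nm,y0 in(('coarse',6.8),('fine',-55.2)):
        out=[]
        for d in(-72,-36,0,36,72):
            t=np.radians(d); e=np.array([np.sin(t),0,np.cos(t)]); n=np.array([np.cos(t),0,-np.sin(t)])
            c=np.array([0,y0,85.])
            def dark(rs,ys):
                P=np.array([c+e*r+n*s+[0,y,0] for r in rs for y in ys for s in(-1.5,0,1.5)])
                P=toW(p,P); uv=((proj(im,P)+.5)*4-.5).round().astype(int); return int((g[uv[:,1],uv[:,0]]<60).mean()*100)
            out.append((d,dark((40,43,46),np.arange(-7,8,2)),dark((42,45),(-13,-12,-11)),dark((42,45),(11,12,13)),dark((50,52,53),np.arange(-12,13,2))))
        print(name,nm,'(deg,body,-y wing,+y wing,crown)',out)
tall('scene'); tall('top')
E
python3 tall.py
```

```text
scene coarse (deg,body,-y wing,+y wing,crown) [(-72, 41, 66, 0, 0), (-36, 94, 0, 66, 0), (0, 88, 22, 27, 17), (36, 100, 55, 72, 48), (72, 45, 66, 0, 13)]
scene fine (deg,body,-y wing,+y wing,crown) [(-72, 100, 100, 83, 2), (-36, 100, 61, 83, 14), (0, 100, 77, 50, 61), (36, 100, 72, 88, 62), (72, 100, 94, 100, 25)]
top coarse (deg,body,-y wing,+y wing,crown) [(-72, 100, 100, 100, 97), (-36, 100, 83, 38, 70), (0, 100, 100, 0, 78), (36, 90, 100, 33, 91), (72, 100, 33, 27, 68)]
top fine (deg,body,-y wing,+y wing,crown) [(-72, 12, 100, 66, 30), (-36, 25, 100, 33, 31), (0, 26, 0, 0, 17), (36, 23, 0, 0, 17), (72, 20, 0, 0, 15)]
```

Request:
step_arm --targets '[[[-0.5, -0.1, 0, 0, 0, 0, 0], [-0.5, -0.1, 0, 0, 0, 0, 0], [-0.5, -0.1, 0, 0, 0, 0, 0], [-0.5, -0.1, 0, 0, 0, 0, 0], [-0.5, -0.1, 0, 0, 0, 0, 0]]]'

```text
t: 17.38
ee_pos: [374.8, -46.7, 409.7]
orientation: [-3.131, 0.254, -0.0]
ft_force: [0.2, 0.3, 1.2]
width: 0.7
grasp_force: 0.0
```

```bash
cat > mon.py <<'E'
from h import *
def mon(fn):
    p=np.load('p.npy'); t=[]
    for n in('scene','top'):
        im=get_image(n); uv=proj(im,toW(p,[(0,-25,115)]))[0].astype(int)
        w,hh=(26,30) if n=='scene' else (40,46)
        w,hh=33,33
        a=im['pixels'][uv[1]-hh:uv[1]+hh,uv[0]-w:uv[0]+w,::-1]
        a=cv2.resize(a,(400,400),interpolation=cv2.INTER_LANCZOS4); t.append(np.uint8(255*(a/255.)**.6))
        print(n,'crop origin',uv-[w,hh],'scale',400/66)
    cv2.imwrite('pics/'+fn,np.hstack(t))
E
python3 -c "
from mon import *
mon('m1.png'); st()"
```

```text
scene crop origin [247 189] scale 6.0606060606060606
top crop origin [235 160] scale 6.0606060606060606
t 17.48 tip(att) [-161.9 -144.5  227.4] zax [-0.001  0.    -1.   ] yawerr 0.24 F(att) [1.2 0.1 0.1] w 0.6 g 0.0
```

View pics/m1.png

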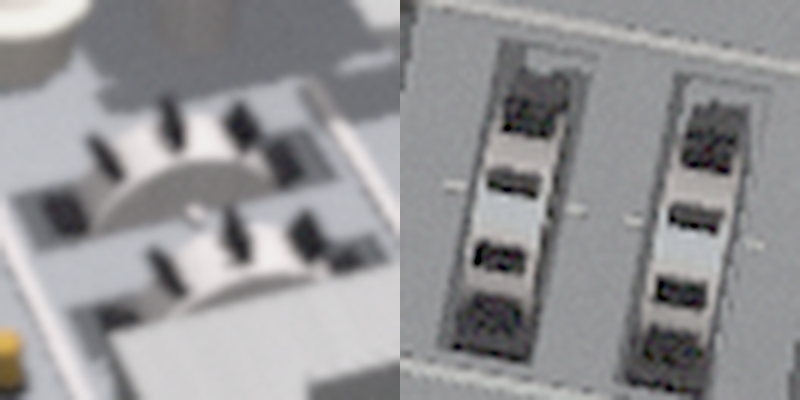

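```bash
python3 -c "
from h import *
im=get_image('top'); p=np.load('p.npy')
for y,ob in((7,(254,189.9)),(-55,(283.7,195.8))):
  print(proj(im,toW(p,[(3,y,133),(-3,y,133),(-3,y,121)])).round(1).tolist(),ob)
g=im['pixels'].max(2); 
for y in(7,-55):
  uv=proj(im,toW(p,[(0,y,133)]))[0]
  print([ int(g[int(round(uv[1]))+k,int(round(uv[0]))-1:int(round(uv[0]))+2].mean()) for k in range(-8,20)], round(uv[1]))
  # world x of dark rows
st((-60,-55,200),(-17,-55,200),(-17,-55,140))
for T in((0,7),(0,-55)): print(toW(p,[(*T,133)]).round(1))
"
```

```text
[[253.1, 187.8], [252.6, 190.6], [252.8, 191.9]] (254, 189.9)
[[283.3, 193.6], [282.7, 196.4], [282.5, 197.6]] (283.7, 195.8)
[16, 100, 126, 132, 138, 143, 115, 57, 34, 33, 11, 122, 158, 159, 158, 155, 151, 151, 154, 85, 23, 8, 17, 21, 79, 118, 116, 96] 189
[22, 107, 128, 133, 135, 146, 102, 42, 30, 28, 20, 137, 159, 159, 158, 153, 150, 150, 142, 73, 17, 16, 23, 15, 91, 116, 116, 86] 195
t 17.52 tip(att) [-160.1 -144.2  227.8] zax [ 0.001  0.    -1.   ] yawerr 0.23 F(att) [ 0.9 -0.   0.3] w 0.4 g 0.0
(-60, -55, 200) step units [ 2.271  1.427 -0.557]
(-17, -55, 200) step units [ 0.848 -0.143  0.   ]
(-17, -55, 140) step units [ 0.   0.  -1.2]
[[558.3  75.8 133. ]]
[[548.   14.6 133. ]]
```

Request:
step_arm --targets '[[[0.31, 0.126, 0, 0, 0, 0, 0], [0.31, 0.126, 0, 0, 0, 0, 0], [0.31, 0.126, 0, 0, 0, 0, 0], [0.31, 0.126, 0, 0, 0, 0, 0], [0.31, 0.126, 0, 0, 0, 0, 0]]]'

```text
t: 18.15
ee_pos: [454.2, -14.9, 409.5]
orientation: [3.131, -0.255, -0.001]
ft_force: [0.5, 0.4, 1.0]
width: 0.3
grasp_force: 0.0
```

Request:
step_arm --targets '[[[0.31, 0.126, 0, 0, 0, 0, 0], [0.31, 0.126, 0, 0, 0, 0, 0], [0.31, 0.126, 0, 0, 0, 0, 0], [0.31, 0.126, 0, 0, 0, 0, 0], [0.31, 0.126, 0, 0, 0, 0, 0]]]'

```text
t: 18.77
ee_pos: [531.4, 16.4, 409.7]
orientation: [3.131, -0.256, -0.0]
ft_force: [-0.6, -0.4, -0.1]
width: 0.6
grasp_force: 0.0
```

Request:
step_arm --targets '[[[0, 0, -0.4, 0, 0, 0, 0], [0, 0, -0.5, 0, 0, 0, 0], [0, 0, -0.4, 0, 0, 0, 0], [0, 0, -0.3, 0, 0, 0, 0], [0, 0, 0, 0, 0, 0, 0]]]'

```text
t: 19.4
ee_pos: [530.4, 16.1, 328.7]
orientation: [3.131, -0.255, -0.003]
ft_force: [-0.6, -0.6, -0.5]
width: 0.1
grasp_force: 0.0
```

```bash
python3 -c "
from h import *
st((-15,-55.5,140),(-15,-55.5,126))"
```

```text
t 19.40 tip(att) [-18.  -56.6 146.7] zax [-0.002 -0.    -1.   ] yawerr 0.23 F(att) [-0.5 -0.7 -0.5] w 0.1 g 0.0
(-15, -55.5, 140) step units [ 0.062  0.011 -0.134]
(-15, -55.5, 126) step units [ 0.    0.   -0.28]
```

Request:
step_arm --targets '[[[0.05, 0.01, 0, 0, 0, 0, 0], [0, 0, -0.2, 0, 0, 0, 0], [0, 0, -0.12, 0, 0, 0, 0], [0, 0, -0.08, 0, 0, 0, 0], [0, 0, 0, 0, 0, 0, 0]]]'

```text
t: 20.02
ee_pos: [532.8, 16.5, 309.3]
orientation: [3.131, -0.256, -0.001]
ft_force: [0.2, 0.2, -0.0]
width: 0.3
grasp_force: 0.0
```

```bash
python3 -c "
from h import *
st((5,-56,126))"
```

```text
t 20.02 tip(att) [-15.4 -55.7 127.3] zax [-0.001 -0.    -1.   ] yawerr 0.23 F(att) [ 0.2  0.3 -0. ] w 0.3 g 0.0
(5, -56, 126) step units [ 0.402 -0.073 -0.026]
```

Request:
step_arm --targets '[[[0.07, -0.012, 0, 0, 0, 0, 0], [0.07, -0.012, 0, 0, 0, 0, 0], [0.07, -0.012, 0, 0, 0, 0, 0], [0.07, -0.012, 0, 0, 0, 0, 0], [0, 0, 0, 0, 0, 0, 0]]]'

```text
t: 20.65
ee_pos: [547.0, 14.1, 309.8]
orientation: [3.131, -0.255, -0.001]
ft_force: [-3.0, -0.4, 3.5]
width: -0.0
grasp_force: 7.5
```

```bash
python3 -c "
from h import *
st((5,-56,126))"
```

```text
t 20.65 tip(att) [ -0.9 -55.7 127.8] zax [-0. -0. -1.] yawerr 0.23 F(att) [-2.9 -0.9  3.5] w -0.0 g 7.5
(5, -56, 126) step units [ 0.116 -0.025 -0.036]
```

Request:
step_arm --targets '[[[0.03, -0.005, 0, 0, 0, 0, 0], [0.03, -0.005, 0, 0, 0, 0, 0], [0.02, -0.003, 0, 0, 0, 0, 0], [0, 0, 0, 0, 0, 0, 0], [0, 0, 0, 0, 0, 0, 0]]]'

```text
t: 21.28
ee_pos: [551.6, 13.4, 310.2]
orientation: [-3.131, 0.256, -0.004]
ft_force: [1.4, -1.7, 4.6]
width: 0.7
grasp_force: 3.6
```

```bash
python3 -c "
from h import *
st((5,-56,126))"
```

```text
t 21.27 tip(att) [  4.2 -55.6 128.2] zax [ 0.002 -0.    -1.   ] yawerr 0.23 F(att) [ 1.6 -1.4  4.6] w 0.7 g 3.6
(5, -56, 126) step units [ 0.014 -0.01  -0.043]
```

Request:
step_arm --targets '[[[0, 0, 0.3, 0, 0, 0, 0], [0, 0, 0.2, 0, 0, 0, 0], [-0.06, 0.43, 0, 0, 0, 0, 0], [-0.06, 0.43, 0, 0, 0, 0, 0], [-0.06, 0.43, 0, 0, 0, 0, 0]]]'

```text
t: 21.9
ee_pos: [541.6, 78.6, 335.3]
orientation: [-3.131, 0.256, 0.0]
ft_force: [-0.1, 0.1, 0.6]
width: 0.5
grasp_force: 0.0
```

```bash
python3 -c "
from h import *
st((-15,6,150),(-15,6,126.5))"
```

```text
t 21.90 tip(att) [-16.9   7.  153.3] zax [ 0.  0. -1.] yawerr 0.22 F(att) [-0.1  0.1  0.6] w 0.5 g 0.0
(-15, 6, 150) step units [ 0.034 -0.026 -0.066]
(-15, 6, 126.5) step units [ 0.    0.   -0.47]
```

Request:
step_arm --targets '[[[0.03, -0.01, 0, 0, 0, 0, 0], [0, 0, -0.25, 0, 0, 0, 0], [0, 0, -0.15, 0, 0, 0, 0], [0, 0, -0.12, 0, 0, 0, 0], [0, 0, 0, 0, 0, 0, 0]]]'

```text
t: 22.52
ee_pos: [543.3, 77.1, 307.9]
orientation: [3.131, -0.256, -0.002]
ft_force: [0.3, 0.4, -0.5]
width: 0.7
grasp_force: 0.0
```

Request:
step_arm --targets '[[[0.07, -0.012, 0, 0, 0, 0, 0], [0.07, -0.012, 0, 0, 0, 0, 0], [0.07, -0.012, 0, 0, 0, 0, 0], [0.07, -0.012, 0, 0, 0, 0, 0], [0, 0, 0, 0, 0, 0, 0]]]'

```text
t: 23.15
ee_pos: [556.4, 75.1, 308.8]
orientation: [3.131, -0.256, -0.007]
ft_force: [-7.2, -0.3, 7.1]
width: 0.6
grasp_force: 17.0
```

Request:
step_arm --targets '[[[0.03, -0.005, 0, 0, 0, 0, 0], [0.03, -0.005, 0, 0, 0, 0, 0], [0.02, -0.003, 0, 0, 0, 0, 0], [0, 0, 0, 0, 0, 0, 0], [0, 0, 0, 0, 0, 0, 0]]]'

```text
t: 23.78
ee_pos: [562.4, 74.2, 309.7]
orientation: [-3.131, 0.255, -0.005]
ft_force: [0.0, -2.0, 6.3]
width: 0.4
grasp_force: 5.8
```

```bash
python3 -c "
from h import *
st((5,6,126))"
```

```text
t 23.77 tip(att) [  4.9   6.2 127.7] zax [ 0.003 -0.    -1.   ] yawerr 0.24 F(att) [ 0.4 -2.   6.3] w 0.4 g 5.8
(5, 6, 126) step units [ 0.001 -0.005 -0.035]
```

Request:
step_arm --targets '[[[0, 0, 0.3, 0, 0, 0, 0], [0, 0, 0.5, 0, 0, 0, 0], [-0.4, -0.2, 0.5, 0, 0, 0, 0], [-0.7, -0.4, 0, 0, 0, 0, 0], [-0.7, -0.4, 0, 0, 0, 0, 0]]]'

```text
t: 24.4
ee_pos: [470.7, 24.2, 374.8]
orientation: [-3.131, 0.255, -0.003]
ft_force: [-0.2, -0.9, -0.3]
width: 0.5
grasp_force: 0.0
```

Request:
step_arm --targets '[[[-0.7, -0.4, 0, 0, 0, 0, 0], [-0.7, -0.4, 0, 0, 0, 0, 0], [-0.6, -0.4, 0, 0, 0, 0, 0], [0, 0, 0, 0, 0, 0, 0], [0, 0, 0, 0, 0, 0, 0]]]'

```text
t: 25.02
ee_pos: [372.3, -35.5, 374.5]
orientation: [-3.131, 0.256, -0.004]
ft_force: [0.8, -0.1, -0.1]
width: 0.5
grasp_force: 0.0
```

```bash
cat > tops.py <<'E'
from h import *
im=get_image('top'); p=np.load('p.npy'); g=im['pixels'].max(2).astype(np.float32)
# for each ridge angle: darkness profile along y across wheel (at r 44), and sizes; adjusted y offset -1.5
for nm,y0 in(('coarse',5.),('fine',-57.)):
    for d in(-72,-36,0,36):
        t=np.radians(d); ys=np.arange(-22,23,2); best=None
        r=47
        P=toW(p,[(r*np.sin(t),y0+y,85+r*np.cos(t)) for y in ys]); uv=proj(im,P).astype(np.float32)
        v=[cv2.remap(g,uv[:,:1],uv[:,1:]+k,1)[:,0] for k in(-.5,0,.5)]
        print(nm,d,' '.join('%3d'%x for x in np.mean(v,0)))
E
python3 tops.py; python3 -c "
from h import *
st()"
```

```text
coarse -72 109 109 108  94  64  36  19  20  17  27  27  20  24  15  19  23  22  22  27  42  75 106 109
coarse -36 109 108 107  68  45  50 127  76  33  29  24  19  22  24  24  18  63  89  62  75 103 106 106
coarse 0 109 110  94  61  43  72 133  95  39  29  31  33  32  29  32  32  59 112  67  95 108 107 107
coarse 36 110 111 100  71  60  56  51  35  26  30  29  23  16  21  28  24  38  65  57  80 106 108 108
fine -72 106 107 104  97  72  36  20  16  21  20  24  22  21  24  23  26  21  18  26  45  69 104 109
fine -36 108 108 109  94  65  57 125 103  46  24  22  23  23  26  24  18  64 100  78  62  81 106 108
fine 0 109 108 109 105  92  69 107  98  43  29  35  32  31  32  34  27  49 142  82  60  95 107 109
fine 36 109 112 110  99 107  70  59  48  29  23  23  23  29  28  26  26  49  72  61  61  84 111 109
t 25.07 tip(att) [-164.4 -133.4  192.3] zax [ 0.002 -0.    -1.   ] yawerr 0.24 F(att) [ 0.9  0.6 -0.7] w 0.6 g 0.0
```

Request:
step_arm --targets '[[[0.4, 0.13, 0, 0, 0, 0, 0], [0.4, 0.13, 0, 0, 0, 0, 0], [0.4, 0.13, 0, 0, 0, 0, 0], [0.4, 0.13, 0, 0, 0, 0, 0], [0.4, 0.13, 0, 0, 0, 0, 0]]]'

```text
t: 25.7
ee_pos: [473.9, -1.8, 373.4]
orientation: [-3.131, 0.254, -0.001]
ft_force: [0.1, 0.1, -0.4]
width: 0.7
grasp_force: 0.0
```

Request:
step_arm --targets '[[[0.4, 0.13, 0, 0, 0, 0, 0], [0.4, 0.13, 0, 0, 0, 0, 0], [0.4, 0.13, -0.4, 0, 0, 0, 0], [0, 0, -0.44, 0, 0, 0, 0], [0, 0, 0, 0, 0, 0, 0]]]'

```text
t: 26.32
ee_pos: [532.3, 17.5, 329.7]
orientation: [3.131, -0.254, -0.005]
ft_force: [-0.7, 0.0, 0.1]
width: 0.7
grasp_force: 0.0
```

```bash
python3 -c "
from h import *
st((-15,-56,150),(-15,-56,127))"
```

```text
t 26.32 tip(att) [-16.6 -54.9 147.7] zax [-0.003  0.    -1.   ] yawerr 0.29 F(att) [-0.7 -0.1  0.1] w 0.7 g 0.0
(-15, -56, 150) step units [ 0.027 -0.027  0.045]
(-15, -56, 127) step units [ 0.    0.   -0.46]
```

Request:
step_arm --targets '[[[0.03, -0.02, 0, 0, 0, 0, 0], [0, 0, -0.2, 0, 0, 0, 0], [0, 0, -0.12, 0, 0, 0, 0], [0, 0, -0.09, 0, 0, 0, 0], [0, 0, 0, 0, 0, 0, 0]]]'

```text
t: 26.95
ee_pos: [532.8, 15.3, 310.8]
orientation: [3.131, -0.256, -0.001]
ft_force: [0.0, -0.2, 1.0]
width: 0.3
grasp_force: 0.0
```

Request:
step_arm --targets '[[[0.08, -0.013, 0, 0, 0, 0, 0], [0.08, -0.013, 0, 0, 0, 0, 0], [0.08, -0.013, 0, 0, 0, 0, 0], [0.06, -0.01, 0, 0, 0, 0, 0], [0, 0, 0, 0, 0, 0, 0]]]'

```text
t: 27.58
ee_pos: [548.9, 12.9, 311.6]
orientation: [-3.131, 0.255, -0.004]
ft_force: [0.4, 0.6, -0.2]
width: 0.8
grasp_force: 0.3
```

Request:
step_arm --targets '[[[0.03, -0.005, 0, 0, 0, 0, 0], [0.03, -0.005, 0, 0, 0, 0, 0], [0, 0, 0, 0, 0, 0, 0], [0, 0, 0, 0, 0, 0, 0], [0, 0, 0, 0, 0, 0, 0]]]'

```text
t: 28.2
ee_pos: [551.0, 12.5, 311.3]
orientation: [-3.131, 0.255, -0.0]
ft_force: [1.3, 0.3, 1.2]
width: 0.5
grasp_force: 0.7
```

```bash
python3 -c "
from h import *
st((-15,6,150),(-15,-56,127))"
```

```text
t 28.20 tip(att) [  3.4 -56.6 129.3] zax [ 0.  0. -1.] yawerr 0.23 F(att) [1.3 0.5 1.2] w 0.5 g 0.7
(-15, 6, 150) step units [-0.154  1.296  0.414]
(-15, -56, 127) step units [-0.206 -1.223 -0.46 ]
```

Request:
step_arm --targets '[[[0, 0, 0.3, 0, 0, 0, 0], [0, 0, 0.15, 0, 0, 0, 0], [-0.05, 0.43, 0, 0, 0, 0, 0], [-0.05, 0.43, 0, 0, 0, 0, 0], [-0.05, 0.43, 0, 0, 0, 0, 0]]]'

```text
t: 28.82
ee_pos: [543.2, 77.5, 334.3]
orientation: [-3.131, 0.256, -0.0]
ft_force: [1.0, 0.4, -0.9]
width: 0.7
grasp_force: 0.0
```

Request:
step_arm --targets '[[[0, 0, -0.2, 0, 0, 0, 0], [0, 0, -0.2, 0, 0, 0, 0], [0, 0, -0.1, 0, 0, 0, 0], [0, 0, 0, 0, 0, 0, 0], [0, 0, 0, 0, 0, 0, 0]]]'

```text
t: 29.45
ee_pos: [543.6, 76.6, 308.7]
orientation: [3.131, -0.256, 0.0]
ft_force: [-1.0, -0.1, 0.4]
width: 0.3
grasp_force: 0.0
```

Request:
step_arm --targets '[[[0.08, -0.013, 0, 0, 0, 0, 0], [0.08, -0.013, 0, 0, 0, 0, 0], [0.08, -0.013, 0, 0, 0, 0, 0], [0.06, -0.01, 0, 0, 0, 0, 0], [0, 0, 0, 0, 0, 0, 0]]]'

```text
t: 30.08
ee_pos: [557.7, 74.5, 308.9]
orientation: [3.131, -0.255, -0.005]
ft_force: [-7.0, -1.2, 8.0]
width: 0.4
grasp_force: 16.4
```

Request:
step_arm --targets '[[[0.03, -0.005, 0, 0, 0, 0, 0], [0.03, -0.005, 0, 0, 0, 0, 0], [0, 0, 0, 0, 0, 0, 0], [0, 0, 0, 0, 0, 0, 0], [0, 0, 0, 0, 0, 0, 0]]]'

```text
t: 30.7
ee_pos: [562.5, 73.8, 309.7]
orientation: [3.131, -0.255, 0.005]
ft_force: [-0.8, -1.9, 4.5]
width: 0.2
grasp_force: 6.0
```

```bash
python3 -c "
from h import *
st((-15,6,150),(-15,-56,127))"
```

```text
t 30.70 tip(att) [  5.    5.7 127.7] zax [ 0.003 -0.    -1.   ] yawerr 0.24 F(att) [-0.4 -2.   4.5] w 0.2 g 6.0
(-15, 6, 150) step units [-0.394  0.072  0.446]
(-15, -56, 127) step units [-0.206 -1.223 -0.46 ]
```

Now I retreat and check where the tall ridges are.

Request:
step_arm --targets '[[[0, 0, 0.3, 0, 0, 0, 0], [0, 0, 0.5, 0, 0, 0, 0], [-0.4, -0.2, 0.5, 0, 0, 0, 0], [-0.7, -0.4, 0, 0, 0, 0, 0], [-0.7, -0.4, 0, 0, 0, 0, 0]]]'

```text
t: 31.32
ee_pos: [470.8, 23.7, 374.9]
orientation: [-3.131, 0.255, -0.003]
ft_force: [0.9, -0.9, -0.4]
width: 0.6
grasp_force: 0.0
```

Request:
step_arm --targets '[[[-0.7, -0.4, 0, 0, 0, 0, 0], [-0.7, -0.4, 0, 0, 0, 0, 0], [-0.6, -0.4, 0, 0, 0, 0, 0], [0, 0, 0, 0, 0, 0, 0], [0, 0, 0, 0, 0, 0, 0]]]'

```text
t: 31.95
ee_pos: [372.4, -36.0, 374.5]
orientation: [-3.131, 0.256, -0.004]
ft_force: [0.7, 0.1, -1.0]
width: 0.5
grasp_force: 0.0
```

```bash
python3 tops.py; python3 -c "
from mon import *
mon('m2.png'); st((-16,-56,192))"
```

```text
coarse -72 110 110 109  94  69  62  57  30  19  19  16  22  19  21  21  23  37  53  61  60  74 105 110
coarse -36 112 112 106  69  45  18  22  22  16  16  22  18  19  22  21  20  19  18  16  52 104 107 107
coarse 0 107 107  94  60  44  73 133  94  37  32  33  33  32  34  33  25  62 111  65  94 108 108 107
coarse 36 110 109  99  72  58  54  50  30  21  28  29  28  24  22  28  25  34  62  60  80 107 108 109
fine -72 105 105 106  96  73  75  79  56  31  24  21  23  22  21  24  27  38  64  64  63  68 107 109
fine -36 112 107 109  93 112  47  16  24  23  22  17  17  20  17  18  19  18  15  20  43  83 107 109
fine 0 109 109 106 102  91  71 111  97  42  35  31  34  33  28  29  28  48 140  80  63  95 110 109
fine 36 111 110 111 101 109  68  62  45  30  29  26  17  25  32  27  25  50  75  63  61  83 109 109
scene crop origin [247 189] scale 6.0606060606060606
top crop origin [235 160] scale 6.0606060606060606
t 32.10 tip(att) [-164.6 -133.8  192. ] zax [ 0.001 -0.    -1.   ] yawerr 0.27 F(att) [-1.3 -0.2  0.4] w 0.2 g 0.0
(-16, -56, 192) step units [3.189e+00 1.040e+00 1.000e-03]
```

Numbers are clear: both tall ridges are now at -36°, so each wheel needs exactly one more step.

Request:
step_arm --targets '[[[0.4, 0.13, 0, 0, 0, 0, 0], [0.4, 0.13, 0, 0, 0, 0, 0], [0.4, 0.13, 0, 0, 0, 0, 0], [0.4, 0.13, 0, 0, 0, 0, 0], [0.4, 0.13, 0, 0, 0, 0, 0]]]'

```text
t: 32.72
ee_pos: [473.6, -2.5, 373.4]
orientation: [-3.131, 0.254, -0.0]
ft_force: [0.4, 0.0, -0.2]
width: 0.6
grasp_force: 0.0
```

Request:
step_arm --targets '[[[0.4, 0.13, 0, 0, 0, 0, 0], [0.4, 0.13, 0, 0, 0, 0, 0], [0.42, 0.11, -0.4, 0, 0, 0, 0], [0, 0, -0.44, 0, 0, 0, 0], [0, 0, 0, 0, 0, 0, 0]]]'

```text
t: 33.35
ee_pos: [533.0, 15.8, 329.7]
orientation: [3.131, -0.254, -0.006]
ft_force: [0.8, -1.5, 0.2]
width: 0.5
grasp_force: 0.0
```

Request:
step_arm --targets '[[[0, 0, 0, 0, 0, 0, 0], [0, 0, -0.2, 0, 0, 0, 0], [0, 0, -0.12, 0, 0, 0, 0], [0, 0, -0.1, 0, 0, 0, 0], [0, 0, 0, 0, 0, 0, 0]]]'

```text
t: 33.98
ee_pos: [532.3, 14.9, 310.3]
orientation: [3.131, -0.256, -0.001]
ft_force: [-0.3, -0.2, -1.8]
width: 0.6
grasp_force: 0.0
```

```bash
python3 -c "
from h import *
st((3,-56,127))"
```

```text
t 33.98 tip(att) [-15.6 -57.3 128.3] zax [-0.001  0.    -1.   ] yawerr 0.22 F(att) [-0.2 -0.2 -1.8] w 0.6 g 0.0
(3, -56, 127) step units [ 0.372 -0.036 -0.026]
```

Request:
step_arm --targets '[[[0.08, -0.013, 0, 0, 0, 0, 0], [0.08, -0.013, 0, 0, 0, 0, 0], [0.08, -0.013, 0, 0, 0, 0, 0], [0.06, -0.01, 0, 0, 0, 0, 0], [0, 0, 0, 0, 0, 0, 0]]]'

```text
t: 34.6
ee_pos: [548.3, 12.4, 311.0]
orientation: [3.131, -0.255, 0.004]
ft_force: [0.0, -0.7, -0.3]
width: 0.3
grasp_force: 0.9
```

```bash
python3 -c "
from h import *
st((3,-56,127))"
```

```text
t 34.60 tip(att) [  1.1 -57.1 129. ] zax [ 0.002 -0.    -1.   ] yawerr 0.23 F(att) [ 0.1 -0.7 -0.3] w 0.3 g 0.9
(3, -56, 127) step units [ 0.041  0.015 -0.041]
```

Request:
step_arm --targets '[[[0.03, -0.005, 0, 0, 0, 0, 0], [0.02, -0.003, 0, 0, 0, 0, 0], [0, 0, 0, 0, 0, 0, 0], [0, 0, 0, 0, 0, 0, 0], [0, 0, 0, 0, 0, 0, 0]]]'

```text
t: 35.22
ee_pos: [550.1, 12.2, 310.9]
orientation: [-3.131, 0.255, -0.001]
ft_force: [0.6, -0.4, 1.8]
width: 0.8
grasp_force: 1.2
```

Request:
step_arm --targets '[[[0, 0, 0.25, 0, 0, 0, 0], [0, 0, 0.25, 0, 0, 0, 0], [-0.05, 0.43, 0, 0, 0, 0, 0], [-0.05, 0.43, 0, 0, 0, 0, 0], [-0.05, 0.43, 0, 0, 0, 0, 0]]]'

```text
t: 35.85
ee_pos: [542.3, 77.3, 336.6]
orientation: [-3.131, 0.256, -0.001]
ft_force: [-0.4, 0.1, -0.4]
width: 0.2
grasp_force: 0.0
```

```bash
python3 -c "
from h import *
st((-15.5,6,127))"
```

```text
t 35.85 tip(att) [-15.9   5.8 154.6] zax [ 0.001  0.    -1.   ] yawerr 0.21 F(att) [-0.4  0.1 -0.4] w 0.2 g 0.0
(-15.5, 6, 127) step units [ 0.008  0.002 -0.553]
```

Request:
step_arm --targets '[[[0, 0, -0.25, 0, 0, 0, 0], [0, 0, -0.2, 0, 0, 0, 0], [0, 0, -0.1, 0, 0, 0, 0], [0, 0, 0, 0, 0, 0, 0], [0, 0, 0, 0, 0, 0, 0]]]'

```text
t: 36.48
ee_pos: [542.6, 76.3, 308.2]
orientation: [3.131, -0.256, 0.0]
ft_force: [0.7, -1.0, 0.5]
width: 0.3
grasp_force: 0.1
```

Request:
step_arm --targets '[[[0.08, -0.013, 0, 0, 0, 0, 0], [0.08, -0.013, 0, 0, 0, 0, 0], [0.08, -0.013, 0, 0, 0, 0, 0], [0.06, -0.01, 0, 0, 0, 0, 0], [0, 0, 0, 0, 0, 0, 0]]]'

```text
t: 37.1
ee_pos: [555.8, 74.3, 308.2]
orientation: [3.131, -0.256, -0.01]
ft_force: [-9.3, 1.4, 10.8]
width: 0.5
grasp_force: 24.1
```

Request:
step_arm --targets '[[[0.03, -0.005, 0, 0, 0, 0, 0], [0.03, -0.005, 0, 0, 0, 0, 0], [0, 0, 0, 0, 0, 0, 0], [0, 0, 0, 0, 0, 0, 0], [0, 0, 0, 0, 0, 0, 0]]]'

```text
t: 37.72
ee_pos: [560.6, 73.5, 309.2]
orientation: [3.131, -0.255, 0.0]
ft_force: [-4.3, -1.4, 8.8]
width: 0.2
grasp_force: 13.1
```

```bash
python3 -c "
from h import *
st((3,6,127))"
```

```text
t 37.73 tip(att) [  2.7   5.1 127.2] zax [ 0. -0. -1.] yawerr 0.24 F(att) [-4.  -2.1  8.8] w 0.2 g 13.1
(3, 6, 127) step units [ 0.009  0.017 -0.003]
```

Request:
step_arm --targets '[[[0.03, -0.005, 0, 0, 0, 0, 0], [0.015, -0.002, 0, 0, 0, 0, 0], [0, 0, 0, 0, 0, 0, 0], [0, 0, 0, 0, 0, 0, 0], [0, 0, 0, 0, 0, 0, 0]]]'

```text
t: 38.35
ee_pos: [563.8, 73.1, 309.4]
orientation: [-3.131, 0.255, -0.005]
ft_force: [0.6, -3.0, 6.1]
width: 0.8
grasp_force: 6.7
```

```bash
python3 -c "
from h import *
st((3,6,127))"
```

```text
t 38.35 tip(att) [  6.5   5.4 127.4] zax [ 0.003 -0.    -1.   ] yawerr 0.24 F(att) [ 1.1 -2.8  6.1] w 0.8 g 6.7
(3, 6, 127) step units [-0.067  0.024 -0.007]
```

Clicked. Lift straight up, retreat, and check both wheels.

Request:
step_arm --targets '[[[0, 0, 0.3, 0, 0, 0, 0], [0, 0, 0.5, 0, 0, 0, 0], [-0.4, -0.2, 0.5, 0, 0, 0, 0], [-0.7, -0.4, 0, 0, 0, 0, 0], [-0.7, -0.4, 0, 0, 0, 0, 0]]]'

```text
t: 38.98
ee_pos: [472.0, 23.1, 374.3]
orientation: [-3.131, 0.255, -0.003]
ft_force: [-0.3, -0.6, 0.5]
width: 0.6
grasp_force: 0.0
```

Request:
step_arm --targets '[[[-0.7, -0.4, 0, 0, 0, 0, 0], [-0.7, -0.4, 0, 0, 0, 0, 0], [-0.6, -0.4, 0, 0, 0, 0, 0], [0, 0, 0, 0, 0, 0, 0], [0, 0, 0, 0, 0, 0, 0]]]'

```text
t: 39.6
ee_pos: [373.6, -36.6, 374.0]
orientation: [-3.131, 0.256, -0.004]
ft_force: [0.3, -0.0, -0.2]
width: 0.7
grasp_force: 0.0
```

```bash
python3 tops.py; python3 -c "
from mon import *
mon('m3.png'); st((-1,116,227),(-1,116,157))"
```

```text
coarse -72 109 109 107  93  67  61  58  32  22  23  26  25  26  25  22  22  39  55  61  58  75 106 108
coarse -36 108 110 107  68  42  47 124  76  28  20  21  14  25  25  24  19  60  86  62  75 103 107 108
coarse 0 110 109  93  61  39  28  31  32  34  30  29  24  30  30  25  27  21  29  32  81 106 107 107
coarse 36 108 111 100  71  58  55  52  33  25  28  27  24  24  25  29  28  36  63  59  81 105 108 105
fine -72 105 105 105  95  71  75  80  57  33  23  23  19  15  20  23  22  38  63  63  65  66 105 110
fine -36 109 107 111  94 112  65 113 102  45  17  14  20  22  26  21  15  62  97  75  61  81 105 106
fine 0 108 110 109 103  90  45  28  33  29  30  29  27  34  27  28  31  27  32  36  50  92 107 109
fine 36 110 110 112 100 108  70  62  42  29  26  21  15  23  28  28  25  48  73  62  61  82 108 108
scene crop origin [247 189] scale 6.0606060606060606
top crop origin [235 160] scale 6.0606060606060606
t 39.75 tip(att) [-163.3 -134.2  191.4] zax [ 0.001 -0.    -1.   ] yawerr 0.27 F(att) [-0.3  0.1  0. ] w 0.3 g 0.0
(-1, 116, 227) step units [4.031 4.396 0.711]
(-1, 116, 157) step units [ 0.   0.  -1.4]
```

View pics/m3.png

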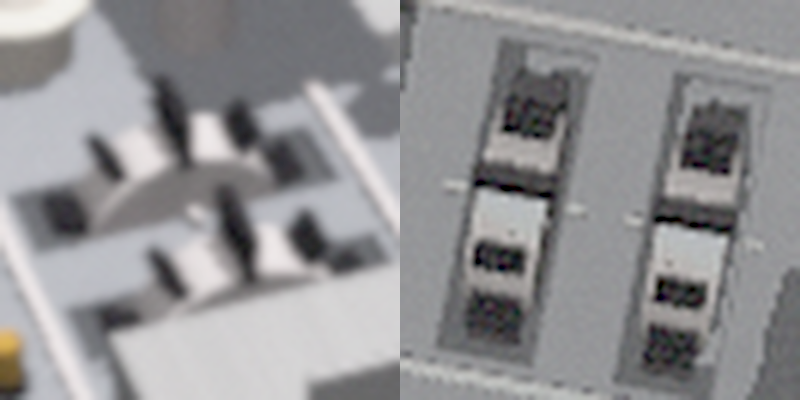

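The picture shows both tall ridges straight up, in line with the white index lugs: coarse at (235,225) and (515,180), fine at (172,115) and (695,215). Now I close the guard.

Request:
step_arm --targets '[[[0.2, 0.2, 0.4, 0, 0, 0, 0.4], [0.38, 0.42, 0.31, 0, 0, 0, 0.4], [0.38, 0.42, 0, 0, 0, 0, 0.4], [0.38, 0.42, 0, 0, 0, 0, 0.4], [0.38, 0.42, 0, 0, 0, 0, 0.4]]]'

```text
t: 40.38
ee_pos: [459.8, 58.7, 408.6]
orientation: [-3.131, 0.254, 0.0]
ft_force: [0.2, -0.2, 0.1]
width: 34.8
grasp_force: 0.0
```

Request:
step_arm --targets '[[[0.38, 0.42, 0, 0, 0, 0, 0.4], [0.38, 0.42, 0, 0, 0, 0, 0.4], [0.38, 0.42, 0, 0, 0, 0, 0.4], [0.38, 0.42, 0, 0, 0, 0, 0.4], [0.38, 0.42, 0, 0, 0, 0, 0.4]]]'

```text
t: 41.0
ee_pos: [554.6, 163.9, 408.2]
orientation: [3.131, -0.254, -0.001]
ft_force: [-0.6, -0.5, -0.1]
width: 35.4
grasp_force: 0.0
```

Request:
step_arm --targets '[[[0.38, 0.42, 0, 0, 0, 0, 0.4], [0.03, 0, 0, 0, 0, 0, 0.4], [0, 0, 0, 0, 0, 0, 0.4], [0, 0, 0, 0, 0, 0, 0.4], [0, 0, 0, 0, 0, 0, 0.4]]]'

```text
t: 41.62
ee_pos: [573.8, 182.9, 408.8]
orientation: [3.131, -0.256, -0.0]
ft_force: [0.4, -0.9, 0.2]
width: 35.1
grasp_force: 0.0
```

```bash
python3 -c "
from h import *
st((-1,116,157))"
```

```text
t 41.62 tip(att) [ -2.4 115.2 226.8] zax [-0. -0. -1.] yawerr 0.20 F(att) [ 0.5 -0.8  0.2] w 35.1 g 0.0
(-1, 116, 157) step units [ 0.031  0.012 -1.397]
```

Request:
step_arm --targets '[[[0.02, 0.01, -0.4, 0, 0, 0, 0.4], [0, 0, -0.4, 0, 0, 0, 0.4], [0, 0, -0.4, 0, 0, 0, 0.4], [0, 0, -0.22, 0, 0, 0, 0.4], [0, 0, 0, 0, 0, 0, 0.4]]]'

```text
t: 42.25
ee_pos: [575.0, 183.6, 337.2]
orientation: [3.131, -0.256, -0.002]
ft_force: [0.4, -0.7, 0.2]
width: 35.0
grasp_force: 0.0
```

Request:
step_arm --targets '[[[0, 0, 0, 0, 0, 0, 0], [0, 0, 0, 0, 0, 0, 0], [0, 0, 0, 0, 0, 0, 0], [0, 0, 0, 0, 0, 0, 0], [0, 0, 0, 0, 0, 0, 0]]]'

```text
t: 42.88
ee_pos: [575.2, 183.6, 338.1]
orientation: [3.131, -0.256, 0.0]
ft_force: [-0.8, -3.3, 4.9]
width: 2.7
grasp_force: 30.0
```

Request:
step_arm --targets '[[[-0.046, -0.27, 0, 0, 0, 0, 0], [-0.046, -0.27, 0, 0, 0, 0, 0], [-0.046, -0.27, 0, 0, 0, 0, 0], [-0.046, -0.27, 0, 0, 0, 0, 0], [-0.046, -0.27, 0, 0, 0, 0, 0]]]'

```text
t: 43.5
ee_pos: [563.7, 115.3, 338.1]
orientation: [-3.131, 0.256, -0.001]
ft_force: [1.2, 3.7, 4.6]
width: 2.9
grasp_force: 30.0
```

Request:
step_arm --targets '[[[-0.046, -0.27, 0, 0, 0, 0, 0], [-0.046, -0.27, 0, 0, 0, 0, 0], [-0.046, -0.27, 0, 0, 0, 0, 0], [-0.046, -0.27, 0, 0, 0, 0, 0], [-0.046, -0.27, 0, 0, 0, 0, 0]]]'

```text
t: 44.12
ee_pos: [552.2, 47.8, 338.1]
orientation: [-3.131, 0.256, -0.002]
ft_force: [1.5, 2.8, 4.4]
width: 2.8
grasp_force: 30.0
```

Request:
step_arm --targets '[[[-0.005, -0.03, 0, 0, 0, 0, 0], [-0.005, -0.03, 0, 0, 0, 0, 0], [0, 0, 0, 0, 0, 0, 0], [0, 0, 0, 0, 0, 0, 0], [0, 0, 0, 0, 0, 0, 0]]]'

```text
t: 44.75
ee_pos: [551.8, 45.3, 338.1]
orientation: [-3.131, 0.256, -0.002]
ft_force: [0.8, 4.8, 5.6]
width: 2.6
grasp_force: 30.0
```

```bash
python3 -c "
from h import *
st((-1,-24,157))"
```

```text
t 44.75 tip(att) [ -1.1 -24.  156.1] zax [ 0.001  0.    -1.   ] yawerr 0.20 F(att) [0.  4.8 5.6] w 2.6 g 30.0
(-1, -24, 157) step units [ 0.002 -0.001  0.019]
```

Request:
step_arm --targets '[[[-0.005, -0.03, 0, 0, 0, 0, 0], [-0.005, -0.03, 0, 0, 0, 0, 0], [0, 0, 0, 0, 0, 0, 0], [0, 0, 0, 0, 0, 0, 0], [0, 0, 0, 0, 0, 0, 0]]]'

```text
t: 45.38
ee_pos: [551.6, 44.4, 338.1]
orientation: [-3.126, 0.257, -0.003]
ft_force: [2.3, 18.1, 2.5]
width: 2.7
grasp_force: 30.0
```

```bash
python3 -c "
from h import *
st((-1,-24,157))"
```

```text
t 45.38 tip(att) [ -1.1 -24.2 156.1] zax [ 0.002  0.005 -1.   ] yawerr 0.15 F(att) [-0.7 18.3  2.5] w 2.7 g 30.0
(-1, -24, 157) step units [0.003 0.003 0.019]
```

Home stop felt (18 N). Ease off, release, lift and clear away.

Request:
step_arm --targets '[[[0.008, 0.05, 0, 0, 0, 0, 0], [0, 0, 0, 0, 0, 0, 0.3], [0, 0, 0, 0, 0, 0, 0.3], [0, 0, 0, 0, 0, 0, 0.3], [0, 0, 0.3, 0, 0, 0, 0.3]]]'

```text
t: 46.0
ee_pos: [551.0, 45.0, 352.1]
orientation: [3.131, -0.256, -0.005]
ft_force: [0.0, 0.3, 0.1]
width: 26.4
grasp_force: 0.0
```

Request:
step_arm --targets '[[[0, 0, 0.5, 0, 0, 0, 0.3], [0, 0, 0.5, 0, 0, 0, 0.3], [-0.5, 0, 0.2, 0, 0, 0, 0.3], [-0.7, 0, 0, 0, 0, 0, 0.3], [-0.7, 0, 0, 0, 0, 0, 0.3]]]'

```text
t: 46.62
ee_pos: [455.6, 45.3, 413.7]
orientation: [-3.131, 0.256, -0.002]
ft_force: [-0.5, 0.7, -0.4]
width: 26.1
grasp_force: 0.0
```

Request:
step_arm --targets '[[[-0.6, 0, 0, 0, 0, 0, 0.3], [-0.5, 0, 0, 0, 0, 0, 0.3], [0, 0, 0, 0, 0, 0, 0.3], [0, 0, 0, 0, 0, 0, 0.3], [0, 0, 0, 0, 0, 0, 0.3]]]'

```text
t: 47.25
ee_pos: [402.6, 45.4, 413.0]
orientation: [-3.131, 0.256, -0.001]
ft_force: [-0.1, 0.1, 0.2]
width: 26.2
grasp_force: 0.0
```

```bash
python3 - <<'E'
from h import *
st()
a=cv2.imread('pics/top0.png')[:,:,::-1].astype(int)
im=get_image('top'); b=im['pixels'].astype(int); d=np.abs(a-b).sum(2)
for n,(u,v,w,h) in dict(hood=(235,150,70,80),tweeter=(317,177,30,30),mic=(362,170,65,66),wg=(105,160,55,55),plug_old=(202,188,18,20),plug_new=(300,200,45,40)).items():
    print(n,(d[v:v+h,u:u+w]>90).mean().round(3))
sc=get_image('scene')['pixels'][:,:,::-1]; s0=cv2.imread('pics/scene0.png')
# hood registration by phase correlation in scene view
g=lambda x:cv2.cvtColor(x[188:250,238:325],cv2.COLOR_BGR2GRAY).astype(np.float32)
print(cv2.phaseCorrelate(g(s0),g(sc),cv2.createHanningWindow((87,62),cv2.CV_32F)))
E
```

```text
t 47.25 tip(att) [-148.3  -48.8  231. ] zax [ 0.001  0.    -1.   ] yawerr 0.22 F(att) [-0.2  0.1  0.2] w 26.2 g 0.0
hood 0.31
tweeter 0.0
mic 0.0
wg 0.0
plug_old 0.272
plug_new 0.204
((-0.032782474032401865, 0.03922032526478603), 0.5448768597510126)
```

The hood is back within 0.05 px of its starting image, and the tweeter, microphone and waveguide are unchanged.

```bash
python3 -c "
from workcell import ctrl
print(ctrl.close_job())"
```

```text
the job is handed in; nothing more can be done
None
```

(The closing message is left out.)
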